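# Swing the beam trammel through the arch

## Task

Swing the pencil trammel through the arch on the plywood blank: with the fingertips against the side of its grey head, push it to the left until the pencil point is on the left red line, then go round to its other side and sweep it steadily and without hurry all the way to the right until the pencil point is on the right red line, running past neither line. Only push, gently: do not pinch or straddle the head or the beam. Disturb nothing else, and leave the trammel standing at the right line with the hand clear of it.

Things in the scene. Friction and masses are not known exactly. Their poses are not given: they have to be found in the camera images.
- panel: plywood template blank 340 (x) x 460 (y) x 12 mm, screwed to the bench. Origin: centre of its underside; its z is up, its x points away from the robot when its yaw is 0. The trammel's pivot pin stands at x = +130 mm, y = 0 of this frame.
- trammel: beam trammel turning on a vertical pin through the panel; origin on the pin at the panel's surface. x points from pencil to pin, z up; its yaw relative to the panel's, 0 on the centre line, grows as the pencil goes right (limits +-1.05 rad). Pale beam 14 mm wide, 8 to 26 mm above the panel, into the head; clamp over the pin 48 mm high. Stays where left; 2 N at the head moves it.
- head (a point): the trammel's pencil head: grey aluminium block on the beam, 40 mm along the beam (x), 34 mm wide (y), 3 to 41 mm above the panel, brass thumbscrew on top (to 54 mm); on its outer end a clip with a red pencil stub (to 56 mm). This point: on the panel's surface under the block's middle, 240 mm from the pin; x points along the beam to the pin, z up, y to the left. Push on its flat sides, y = +17 or -17 mm.
- pencil_point (a point): point of the pencil in the trammel's head, at the panel's surface, 270 mm from the pivot pin and 30 mm outside the head's middle
- left_mark (a point): where the left red crayon line (4 mm wide, 100 mm long, radial to the pivot pin, with a V at its outer end) crosses the pencil's arc. Its x points along the line towards the pivot pin, y across the line to the left, z up. The line lies 0.50 to 0.72 rad left of the centre line.
- right_mark (a point): the same point of the right red crayon line, 0.50 to 0.72 rad right of the centre line; x towards the pivot pin, y across the line to the left, z up
- tape_measure: bystander: yellow and black tape measure, 39x84x64 mm, standing on the panel's far left corner; origin at the centre of its underside. Leave it alone.
- sanding_block: bystander: brown cork sanding block, 62x112x29 mm, lying on the panel's far right corner; origin at the centre of its underside. Leave it alone.
- wax_tin: bystander: flat round tin with green lid, 67 mm across, 33 mm high, on the bench left of the panel; origin at the centre of its underside. Leave it alone.
- pliers: bystander: red-handled pliers, 62x150x14 mm, on the bench right of the panel; origin at the centre of its underside. Leave it alone.
- glue_bottle: bystander: yellow glue bottle with red spout, 52x62x187 mm, standing on the bench right of the panel; origin at the centre of its underside. Leave it alone.
- bolt_0: bystander: steel hexagon bolt, 19x57x22 mm, lying on the bench in front of the panel, to the left; origin at the centre of its underside. Leave it alone.
- driver_small: bystander: screwdriver with yellow handle, 181 mm long, 21 mm high, on the bench in front of the panel; origin at the centre of its underside. Leave it alone.

How it is judged:
By the outcome, as a careful person would: the job done as asked, in the order asked, and still so for the second after the job is handed in, with the robot touching nothing.
It also fails if it takes over 64 s, if anything falls off the work surface, if the arm or the gripper's body presses on something with over 40 N, if the wrist force passes 120 N, or if a joint passes its speed limit or range.

## Robot

A 6-joint arm with a two-finger parallel gripper is mounted at the origin on a cart in front of the work surface, level with it; the furniture and walls round the work are solid. World frame = base frame: x ahead of the robot, y to its left, z up, the work surface at z = 0. Lengths are in mm, angles in degrees, forces in N, time in s.
With the tool pointing down it reaches from about 325 to 900 mm from the base axis. Payload 6.1 kg.
Tool frame: the origin (TCP) lies on the centre line of the jaws, within the pads' length; the fingertips stand 14 mm ahead of it and the grasp point (between the pads) lies 5 mm behind it; z points along the fingers, y is the line along which they close (so a half turn about z gives the same grasp; the last joint's range is limited). The gripper opens to 87 mm and grips with 3 to 60 N. Pads are 19 mm wide; open, the fingers measure 117 mm over their backs; the gripper's body (75 mm by 190 mm) begins 51 mm behind the grasp point.
Start: joints at [-78.444, 12.628, 87.462, -0, 79.91, -7.225], TCP at [201.218, -591.715, 210.738] pointing down, gripper open.
Joint ranges: [-170.65, 170.65], [-52.31, 119.04], [5.05, 147.46], [-71.25, 251.25], [11.57, 151.72], [-153.62, 153.62]. Speed limits (degrees/s): [147.25, 147.25, 172.46, 180, 180, 180].

## Interface

Orientations are given as a 3x3 rotation matrix whose columns are the frame's x, y, z axes.
In Python, from workcell import sense, imaging, ticket gives the robot as it stands.
- The arm moves only by the tool move_arm, never from a script. Its argument "increments" is a list that holds one entry, the list of rows, each a list of 7 numbers: the finger opening in mm, from 0 to 87, then the shift along the tool's x, y, z in units of 30 mm (1.0 is 30 mm), then the turn, a rotation vector about the tool's x, y, z in units of 6 degrees (1.0 is 6 degrees). In form: [[[grip, tx, ty, tz, ax, ay, az], ...]]. A call has 1 to 8 rows; each row is the pose to reach, as a shift and turn from the pose commanded when the call began, along the tool's axes at that moment; what a row does not reach only later rows make up. A row lasts 1/12 s, in which the tool goes at most 41.7 mm and 7.16 degrees, less where a joint would pass 70% of its speed; a pose out of reach is approached as far as the arm can. A call with a gripper value outside its range is refused whole. The fingers move at their own pace and stop on an object; "force" is the grip in N (left out, the last holds). Time passes only in rows, so rows that repeat a pose let the fingers close. It gives the time, the measured TCP pose, the force, the opening and the grip force at its end, in the units of the state.
- sense(): the state, without advancing time (a new reading comes with each control period).
- imaging.snapshot(name): name is "side" or "top"; returns the picture (400x640x3 uint8, red, green, blue); there is no depth.
- imaging.get_calibration(name): a dict with "mtx" (3x3 intrinsics, pixels), "distortion" ([k1, k2, p1, p2, k3] as OpenCV has them; the pictures are not rectified), "R" (3x3) and "t" (3): a world point X has camera coordinates R X + t. Camera axes: x right, y down, z forward; pixel columns grow to the right and rows downward; lengths in mm; the calibration is good to about 2 mm. A picture is of the moment at which its call begins. get_calibration takes no time and is no camera call.
- ticket.finish_job(): hands the job in; it is judged then, once.
The state is a dict: "clock": time; "joint_pos": joint angles; "dq": joint speeds; "joint_efforts": joint torques, N m; "eef_pos": TCP position; "orientation": TCP orientation; "contact_force": force on the tool from outside, world axes, zero at the start; "moment": the same for the moment, N m; "finger_gap": opening from 0.0 (shut) to 1.0 (fully open); "finger_force": force on a finger pad.
Only numpy, scipy, OpenCV 4.12 (cv2) and the standard library are available. Lean on these libraries where they do the work, as an engineer would, in place of code of your own. Each camera call takes 0.05 s, during which the arm holds its last target. There are 200 camera calls.

## Working session

There is one attempt and no reset: what is moved stays moved. The work goes in short steps, Python scripts to look and compute and a tool call to move; the robot and the scene stay as the last step left them, time stands still between calls to the robot, and variables do not carry over. Pictures are saved under pics/ and viewed, at most 10 in all, crops included, and the job is handed in when it is done.

Besides the shell and the picture viewer there is one more tool, called after "Call:" as a command line: name --argument value ..., lists and objects as JSON in quotes. move_arm: Moves the arm, as the interface text tells. Its arguments: {"type":"object","properties":{"increments":{"type":"array"},"force":{"type":"number"}},"required":["increments"]}

```bash
mkdir -p pics; cat > h.py <<'E'
import numpy as np, cv2
from workcell import sense, imaging, ticket
def snap(n,f=None):
    im=imaging.snapshot(n)
    if f: cv2.imwrite('pics/'+f,im[:,:,::-1])
    return im
def ray(n,uv,z):
    c=imaging.get_calibration(n);K=np.array(c['mtx'],float);R=np.array(c['R'],float);t=np.array(c['t'],float).ravel()
    p=cv2.undistortPoints(np.array(uv,float).reshape(-1,1,2),K,np.array(c['distortion'],float)).reshape(-1,2)
    d=np.c_[p,np.ones(len(p))]@R; o=-R.T@t
    return o+d*((z-o[2])/d[:,2])[:,None]
def proj(n,X):
    c=imaging.get_calibration(n)
    R=np.array(c['R'],float)
    return cv2.projectPoints(np.array(X,float).reshape(-1,1,3),cv2.Rodrigues(R)[0],np.array(c['t'],float),np.array(c['mtx'],float),np.array(c['distortion'],float))[0].reshape(-1,2)
E
python3 - <<'E'
from h import *
for n in('top','side'):
    im=snap(n,n+'0.png')
    c=imaging.get_calibration(n);R=np.array(c['R']);print(n,-R.T@np.array(c['t']).ravel(),R[2])
    h=cv2.cvtColor(im,cv2.COLOR_RGB2HSV)
    m=(((h[...,0]<8)|(h[...,0]>172))&(h[...,1]>130)&(h[...,2]>90)).astype(np.uint8)
    N,l,s,ce=cv2.connectedComponentsWithStats(m)
    for i in range(1,N):
        if s[i,4]>15: print(s[i],ce[i].round(1))
s=sense();print(s['orientation'],s['eef_pos'])
E
```

```text
top [ 392.17925551  -24.75794873 1027.81494419] [ 0.13540688  0.00780503 -0.99075933]
[28  0  6  5 20] [30.6  2. ]
[465 124  13  12 115] [470.9 129.2]
[445 185  23  36 256] [457.6 201.4]
[351 186  17  21  40] [361.  198.1]
[242 196  15  23  38] [249.1 209.6]
side [1660.28072783 -481.12243474 1110.35418909] [-0.69921598  0.28854554 -0.65409363]
[ 52   0  96  44 654] [92.5 17.8]
[240  37  15  11  29] [246.2  43.3]
[252  52   7   8  21] [255.2  55. ]
[274 111  24  28 269] [285.1 128.1]
[360 180   6  19  26] [363.5 187.3]
[273 210  28  13  41] [284.3 216.2]
[202 225  10  18 125] [206.5 235.1]
[189 227  11  21  72] [192.3 237.9]
[236 319  18   3  23] [244.7 319.7]
[208 323  19   3  21] [216.8 323.5]
[[ 9.46737199e-01  3.22007057e-01 -3.61923746e-04]
 [ 3.22007198e-01 -9.46735721e-01  1.68470346e-03]
 [ 1.99840263e-04 -1.71151348e-03 -9.99998515e-01]] [ 201.12052414 -591.15415865  209.74951566]
```

View pics/top0.png

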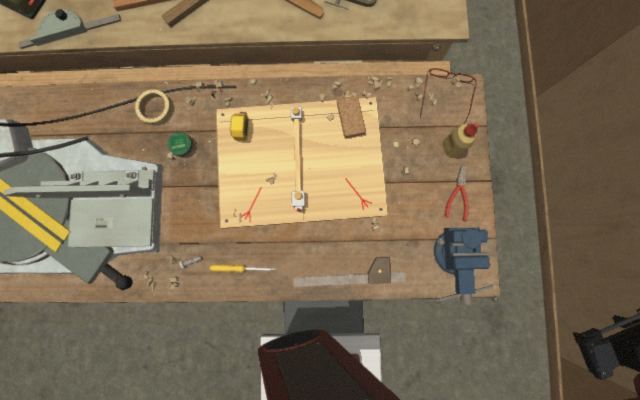

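View pics/side0.png

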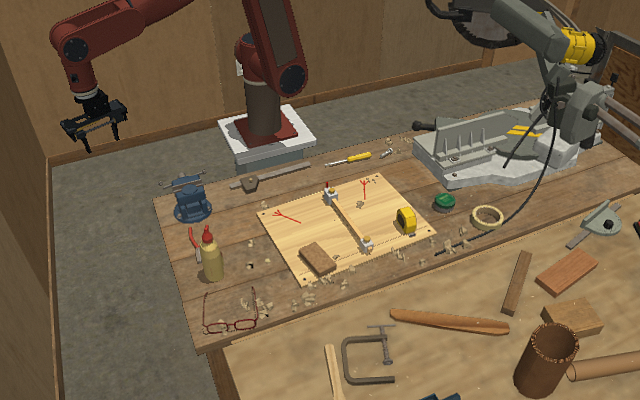

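The top view shows the panel over cols 217–387, rows 97–227. The pin clamp is near (296,114), the head near (298,199) with the trammel close to centre, the left line runs (261,188)–(247,215), and the right line (347,179)–(365,205). The side view shows a clear path to the head.

```bash
python3 - <<'E'
from h import *
im=cv2.imread('pics/top0.png')
cr=im[90:235,210:395]
cv2.imwrite('pics/c0.png',cv2.resize(cr,None,fx=4,fy=4,interpolation=cv2.INTER_CUBIC))
h=cv2.cvtColor(im,cv2.COLOR_BGR2HSV)
# panel mask
ref=im[150,330];print(h[150,330],h[150,200],h[235,300],h[90,300])
m=((h[...,2]>170)&(h[...,0]>10)&(h[...,0]<30)).astype(np.uint8);m[:85]=0;m[240:]=0;m[:,:205]=0;m[:,400:]=0
m=cv2.morphologyEx(m,cv2.MORPH_CLOSE,np.ones((15,15)));m=cv2.morphologyEx(m,cv2.MORPH_OPEN,np.ones((9,9)))
cs=max(cv2.findContours(m,0,1)[0],key=cv2.contourArea)[:,0,:]
W=ray('top',cs+0.0,12)[:,:2].astype(np.float32)
r=cv2.minAreaRect(W);print(r,cv2.boxPoints(r).round(0).tolist())
# red lines
a=(im[...,2].astype(int)-im[...,1]);
for nm,(u0,u1,v0,v1) in dict(L=(238,268,182,225),R=(338,376,172,212),P=(285,310,185,215)).items():
    s=np.zeros(a.shape,bool);s[v0:v1,u0:u1]=1
    v,u=np.nonzero(s&(a>85)); w=ray('top',np.c_[u,v],12)[:,:2]
    print(nm,len(w),w.mean(0).round(1),np.c_[u,v].mean(0))
    np.save(nm+'.npy',w)
E
```

```text
[ 19 103 230] [ 17  91 120] [ 16  98 166] [ 16 100 143]
((624.347900390625, 39.66871643066406), (409.04425048828125, 484.6030578613281), 2.9180498123168945) [[408.0, 271.0], [432.0, -213.0], [841.0, -192.0], [816.0, 292.0]]
L 61 [493.2 185. ] [250.50819672 207.26229508]
R 72 [ 519.7 -113.7] [359.08333333 195.86111111]
P 3 [487.2  55.3] [297.66666667 208.66666667]
```

View pics/c0.png

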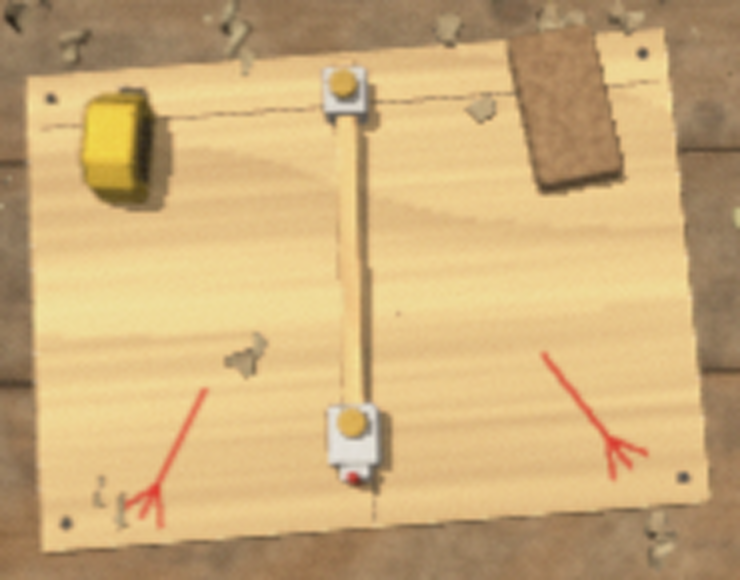

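The crop (4×, offset 210,90) shows the panel corners at (28,76), (662,30), (709,500), (43,551). The lines run (205,390)–(157,483) and (544,352)–(611,440). The pin knob is at (343,83), the head's thumbscrew at (351,423), and the red pencil top at (353,479).

```bash
cat > m.py <<'E'
from h import *
from scipy.spatial.transform import Rotation as Ro
f=lambda p:np.array(p,float)/4+[209.6,89.6]
C=ray('top',f([(28,76),(662,30),(709,500),(43,551)]),12)[:,:2]
M=np.array([[170,230],[170,-230],[-170,-230],[-170,230.]])
mc,mm=C.mean(0),M.mean(0);U,S,Vt=np.linalg.svd((M-mm).T@(C-mc));R=(U@Vt).T
pin=mc+R@[130,0];yaw=np.arctan2(R[1,0],R[0,0])
print('resid',((M-mm)@R.T+mc-C).round(1).tolist(),'center',mc.round(1),'yaw',yaw,'pin',pin.round(1))
print('pin knob',ray('top',f((343,83)),62)[0].round(1))
def ang(p): d=R.T@(np.array(p)[:2]-pin); return np.arctan2(d[1],-d[0])*-1,np.hypot(*d)
for n,z,ps in(('L',12,[(205,390),(157,483)]),('R',12,[(544,352),(611,440)]),('head',66,[(351,423)]),('pencil',68,[(353,479)])):
    for p in ray('top',f(ps),z): print(n,p.round(1),ang(p))
E
python3 m.py; python3 - <<'E'
from h import *
im=cv2.imread('pics/side0.png')
cv2.imwrite('pics/s1.png',cv2.resize(im[165:295,250:445],None,fx=4,fy=4,interpolation=cv2.INTER_CUBIC))
E
```

```text
resid [[0.1, 2.6], [1.7, -2.5], [-1.4, -1.9], [-0.3, 1.9]] center [621.9  49.4] yaw 0.057558160725291435 pin [751.7  56.9]
pin knob [749.4  56.1  62. ]
L [548.7 156.8  12. ] (np.float64(-0.5150428932410557), np.float64(226.31508934628192))
L [484.7 189.5  12. ] (np.float64(-0.5184626328234327), np.float64(298.1099212001181))
R [571.2 -77.9  12. ] (np.float64(0.5838376958105979), np.float64(225.3133940943915))
R [ 509.2 -122.4   12. ] (np.float64(0.5789752724519931), np.float64(301.62254574884423))
head [516.9  51.6  66. ] (np.float64(-0.03518413690976849), np.float64(234.82091995916593))
pencil [480.1  50.4  68. ] (np.float64(-0.03371443924025666), np.float64(271.6331810443246))
```

View pics/s1.png

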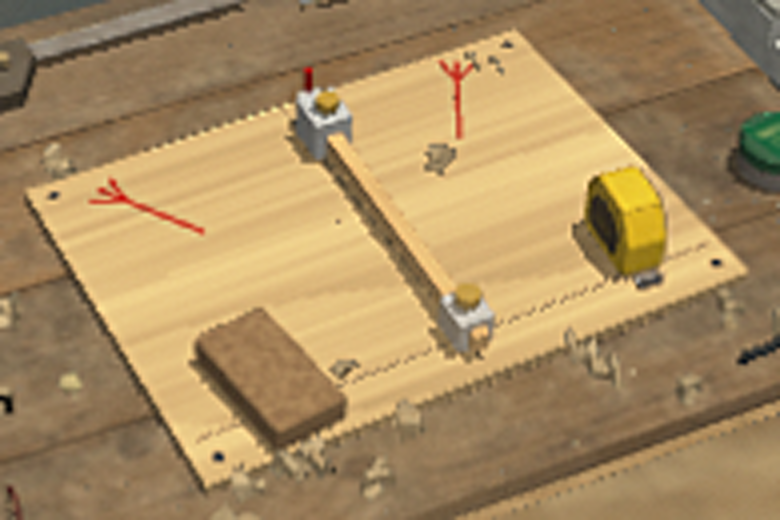

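The side crop agrees: the head is upright and both lines are free. The measured angles from the pin are left −0.517 rad, right +0.581, and the trammel at −0.034 now. I'll plan the moves from these.

```bash
cat > plan.py <<'E'
from h import *
from scipy.spatial.transform import Rotation as Ro
PIN=np.array([751.,56.7]);YAW=.0575
def Rt(a): c,s=np.cos(a),np.sin(a);return np.array([[c,s,0],[s,-c,0],[0,0,-1.]])
def pose(th,off,z,r=240):
    "tool pose beside head when trammel is at th; off>0: to the left"
    p=th+YAW; q=PIN-r*np.array([np.cos(p),np.sin(p)])+off*np.array([-np.sin(p),np.cos(p)])
    return np.r_[q,z],Rt(p)
def rows(targets):
    s=sense();R0=np.array(s['orientation']);p0=np.array(s['eef_pos'])
    print('at',p0.round(1),s['clock'],np.array(s['contact_force']).round(1))
    for p,R in targets:
        print([0]+(R0.T@(p-p0)/30).round(2).tolist()+(Ro.from_matrix(R0.T@R).as_rotvec(degrees=True)/6).round(2).tolist())
E
python3 - <<'E'
from plan import *
print(pose(-.034,-75,40))
rows([(np.array([201,-591,260.]),Rt(.32)),(np.array([340,-330,260.]),Rt(.2)),pose(-.034,-75,200)])
E
```

```text
(array([512.82860473, -23.91877248,  40.        ]), array([[ 0.99972389,  0.02349784,  0.        ],
       [ 0.02349784, -0.99972389,  0.        ],
       [ 0.        ,  0.        , -1.        ]]))
at [ 201.1 -591.2  209.7] 0.1 [-0.7 -0.  -0.2]
[0, -0.0, -0.01, -1.68, -0.02, -0.0, 0.07]
[0, 7.19, -6.75, -1.66, -0.02, -0.0, 1.22]
[0, 15.93, -14.55, 0.35, -0.02, 0.0, 2.91]
```

Call:
move_arm --increments '[[[0,0,0,-0.85,0,0,0],[0,0,0,-1.67,0,0,0],[0,1.0,-0.9,-1.67,0,0,0.2],[0,2.0,-1.9,-1.67,0,0,0.4],[0,3.0,-2.8,-1.67,0,0,0.6],[0,4.0,-3.7,-1.67,0,0,0.8],[0,5.0,-4.6,-1.67,0,0,1.0],[0,6.0,-5.5,-1.67,0,0,1.2]]]'

```text
clock: 0.77
eef_pos: [318.8, -375.6, 260.4]
orientation: [[0.98, 0.199, -0.0], [0.199, -0.98, 0.001], [-0.0, -0.001, -1.0]]
contact_force: [0.7, -0.4, -0.5]
finger_gap: 0.478
finger_force: 0.0
```

```bash
python3 -c "
from plan import *
rows([pose(-.034,-75,200),pose(-.034,-75,42)])"
```

```text
at [ 318.8 -375.6  260.4] 0.7667 [ 0.7 -0.4 -0.5]
[0, 8.67, -10.2, 2.02, -0.01, 0.0, 1.69]
[0, 8.67, -10.19, 7.28, -0.01, 0.0, 1.69]
```

Call:
move_arm --increments '[[[0,0.9,-1.0,0,0,0,0.2],[0,1.8,-2.1,0,0,0,0.4],[0,2.7,-3.2,0,0,0,0.6],[0,3.6,-4.2,0,0,0,0.8],[0,4.5,-5.3,0.2,0,0,1.0],[0,5.4,-6.4,0.5,0,0,1.2],[0,6.3,-7.4,1.0,0,0,1.4],[0,7.1,-8.4,1.5,0,0,1.69]]]'

```text
clock: 1.43
eef_pos: [475.5, -90.0, 217.7]
orientation: [[1.0, 0.024, 0.002], [0.024, -1.0, -0.001], [0.002, 0.001, -1.0]]
contact_force: [0.9, -0.3, 0.6]
finger_gap: 0.008
finger_force: 0.0
```

```bash
python3 -c "
from plan import *
rows([pose(-.034,-75,200),pose(-.034,-75,42)])"
```

```text
at [475.5 -90.  217.7] 1.4333 [ 0.9 -0.3  0.6]
[0, 1.3, -2.17, 0.59, 0.01, -0.02, 0.01]
[0, 1.29, -2.18, 5.86, 0.01, -0.02, 0.01]
```

Call:
move_arm --increments '[[[0,0.6,-1.1,0.3,0,0,0],[0,1.3,-2.18,0.6,0,0,0],[0,1.3,-2.18,1.7,0,0,0],[0,1.3,-2.18,2.8,0,0,0],[0,1.3,-2.18,3.8,0,0,0],[0,1.3,-2.18,4.7,0,0,0],[0,1.3,-2.18,5.4,0,0,0],[0,1.3,-2.18,5.85,0,0,0]]]'

```text
clock: 2.1
eef_pos: [509.4, -25.0, 38.8]
orientation: [[1.0, 0.025, -0.005], [0.025, -1.0, 0.001], [-0.005, -0.001, -1.0]]
contact_force: [-0.3, 0.9, 0.3]
finger_gap: 0.007
finger_force: 0.0
```

```bash
python3 - <<'E'
from plan import *
im=snap('top','t1.png')
cv2.imwrite('pics/c1.png',cv2.resize(im[90:235,210:395,::-1],None,fx=4,fy=4,interpolation=cv2.INTER_CUBIC))
rows([pose(-.034,o,42) for o in(-60,-50,-40,-34)]+[pose(-.034-d,-33,42) for d in(.012,.024,.036,.048)])
E
```

```text
at [508.1 -24.8  37. ] 2.15 [-2.3 -0.1 -0.8]
[0, 0.16, -0.52, -0.17, -0.02, 0.07, 0.02]
[0, 0.16, -0.86, -0.17, -0.02, 0.07, 0.02]
[0, 0.16, -1.19, -0.17, -0.02, 0.07, 0.02]
[0, 0.16, -1.39, -0.17, -0.02, 0.07, 0.02]
[0, 0.15, -1.52, -0.17, -0.02, 0.07, 0.13]
[0, 0.14, -1.62, -0.17, -0.02, 0.07, 0.25]
[0, 0.13, -1.71, -0.17, -0.02, 0.07, 0.36]
[0, 0.12, -1.81, -0.17, -0.01, 0.07, 0.47]
```

View pics/c1.png

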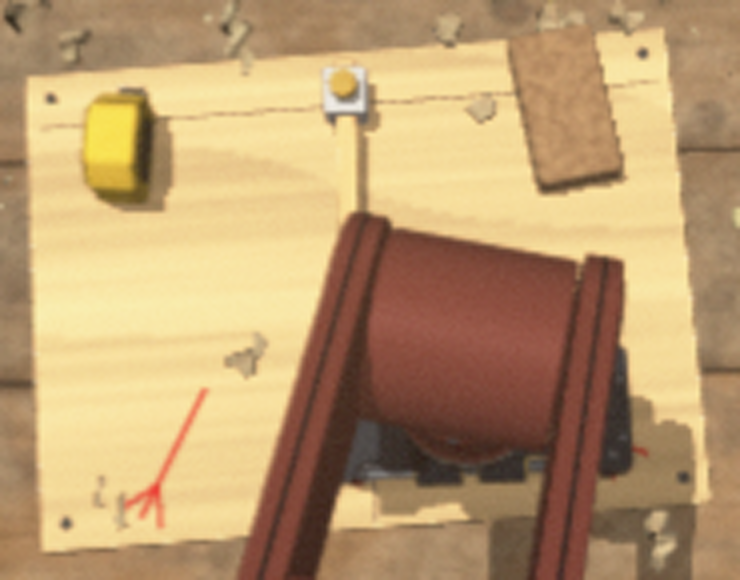

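The arm hides the head in the top view, though the beam near the pin stays visible at about (348,160). I'll judge the pencil from the side view.

Call:
move_arm --increments '[[[0,0.16,-0.3,-0.1,0,0,0],[0,0.16,-0.6,-0.17,0,0.05,0],[0,0.16,-0.9,-0.17,0,0.05,0.02],[0,0.16,-1.1,-0.17,0,0.05,0.02],[0,0.16,-1.3,-0.17,0,0.05,0.02],[0,0.15,-1.45,-0.17,0,0.05,0.1],[0,0.14,-1.6,-0.17,0,0.05,0.25],[0,0.12,-1.8,-0.17,0,0.05,0.47]]]'

```text
clock: 2.82
eef_pos: [514.2, 28.9, 47.5]
orientation: [[1.0, -0.026, 0.006], [-0.026, -1.0, -0.0], [0.006, 0.0, -1.0]]
contact_force: [-0.2, -0.1, -0.7]
finger_gap: 0.008
finger_force: 0.0
```

```bash
python3 - <<'E'
from plan import *
im=snap('side','s2.png')
cv2.imwrite('pics/s2c.png',cv2.resize(im[135:265,260:455,::-1],None,fx=4,fy=4,interpolation=cv2.INTER_CUBIC))
rows([pose(-.082-.018*i,-32,42) for i in range(1,9)])
E
```

```text
at [513.8  29.8  47.3] 2.8667 [-0.   0.8 -0.5]
[0, -0.14, -0.17, 0.18, -0.01, -0.05, 0.15]
[0, -0.15, -0.31, 0.18, -0.01, -0.05, 0.32]
[0, -0.17, -0.46, 0.18, -0.01, -0.05, 0.49]
[0, -0.18, -0.6, 0.18, -0.01, -0.05, 0.66]
[0, -0.19, -0.75, 0.18, -0.01, -0.05, 0.84]
[0, -0.19, -0.89, 0.18, -0.01, -0.05, 1.01]
[0, -0.19, -1.04, 0.18, -0.01, -0.05, 1.18]
[0, -0.19, -1.18, 0.18, -0.01, -0.05, 1.35]
```

View pics/s2c.png

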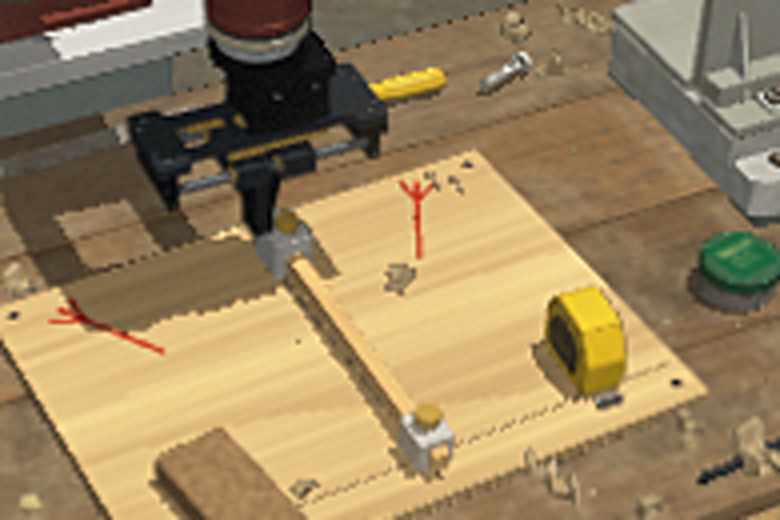

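The side view shows the closed fingers at the head's right side, with the thumbscrew at about (287,220) in the crop, which I can track. I'll add a thumbscrew tracker and carry on.

```bash
cat >> plan.py <<'E'
def track(im,z=64):
    h=cv2.cvtColor(np.ascontiguousarray(im),cv2.COLOR_RGB2HSV)
    m=((h[...,0]>14)&(h[...,0]<26)&(h[...,1]>150)&(h[...,2]>90)).astype(np.uint8)
    N,l,s,ce=cv2.connectedComponentsWithStats(m)
    for i in range(1,N):
        if 6<s[i,4]<80:
            d=ray('side',ce[i],z)[0,:2]-PIN; r=np.hypot(*d)
            if 200<r<270 and d[0]<0: print('knob',ce[i].round(1),s[i,4],'r',r.round(1),'th',round(float(np.arctan2(-d[1],-d[0])-YAW),4))
E
python3 - <<'E'
from plan import *
for f in('side0','s2'): track(cv2.imread(f'pics/{f}.png')[:,:,::-1]); print()
# marks in side view
for nm,ps in(('L',[(459,135),(458,88)]),('R',[(203,232),(125,200)])):
    for p in ray('side',np.array(ps)/4+[249.6,164.6],12)[:,:2]:
        d=p-PIN;print(nm,np.hypot(*d),np.arctan2(-d[1],-d[0])-YAW)
print([ (ray('side',np.array(p)/4+[249.6,164.6],12)[0]).round(1) for p in [(517,30),(27,190),(207,488),(747,270)]])
E
```

```text
knob [331.3 189.9] 20 r 228.8 th -0.027

knob [331.2 190.1] 22 r 228.1 th -0.0242

L 225.439250860868 -0.5200317697955359
L 286.2610104573727 -0.5203161782930941
R 224.7155648011169 0.5870286503888148
R 297.9363904116725 0.5825041584305196
[array([444.8, 268.4,  12. ]), array([ 469.1, -189. ,   12. ]), array([ 809.9, -171.6,   12. ]), array([779.8, 286.4,  12. ])]
```

Call:
move_arm --increments '[[[0,-0.14,-0.17,0.1,0,-0.05,0.15],[0,-0.15,-0.31,0.1,0,-0.05,0.32],[0,-0.17,-0.46,0.1,0,-0.05,0.49],[0,-0.18,-0.6,0.1,0,-0.05,0.66],[0,-0.19,-0.75,0.1,0,-0.05,0.84],[0,-0.19,-0.89,0.1,0,-0.05,1.01],[0,-0.19,-1.04,0.1,0,-0.05,1.18],[0,-0.19,-1.18,0.1,0,-0.05,1.35]]]'

```text
clock: 3.53
eef_pos: [508.9, 63.7, 44.0]
orientation: [[0.986, -0.166, -0.001], [-0.166, -0.986, -0.0], [-0.001, 0.001, -1.0]]
contact_force: [0.0, -2.3, -0.1]
finger_gap: 0.004
finger_force: 1.0
```

```bash
python3 - <<'E'
from plan import *
track(snap('side','s3.png'))
rows([pose(-.226-.018*i,-32,42) for i in range(1,9)])
E
```

```text
knob [339.9 187.9] 22 r 227.7 th -0.1559
at [508.9  64.4  44. ] 3.5833 [-0.2 -1.2  0.1]
[0, -0.02, -0.18, 0.07, -0.0, 0.01, 0.18]
[0, -0.03, -0.32, 0.07, -0.0, 0.01, 0.35]
[0, -0.05, -0.47, 0.07, -0.0, 0.01, 0.53]
[0, -0.06, -0.61, 0.07, -0.0, 0.01, 0.7]
[0, -0.06, -0.76, 0.07, -0.0, 0.01, 0.87]
[0, -0.07, -0.9, 0.07, -0.0, 0.01, 1.04]
[0, -0.07, -1.05, 0.07, -0.0, 0.01, 1.21]
[0, -0.07, -1.19, 0.07, 0.0, 0.01, 1.39]
```

```bash
python3 - <<'E'
from plan import *
im=cv2.imread('pics/s3.png')
cv2.imwrite('pics/s3c.png',cv2.resize(im[145:245,280:400],None,fx=6,fy=6,interpolation=cv2.INTER_CUBIC))
print((proj('side',[[508.9,64.4,44],[508.9,64.4,30]])-[280,145])*6+3)
E
```

```text
[[324.89531514 279.29752121]
 [324.5833092  299.04253123]]
```

View pics/s3c.png

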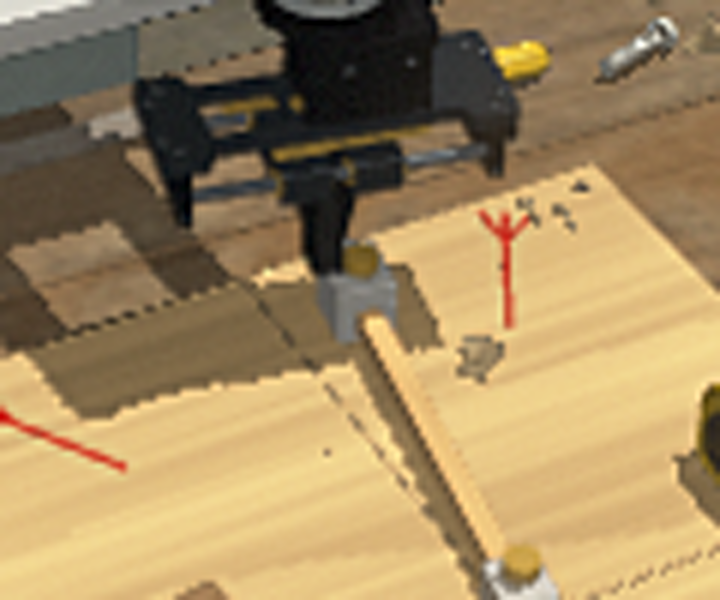

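The closed fingertips at (325,270) rest on the head's right side and the trammel is following. The tip is slimmer than I assumed, so the offset is about 18 mm. I'll use the tracked knob angle for feedback.

```bash
python3 - <<'E'
from plan import *
rows([pose(-.156-.018*i,-17,42) for i in range(1,9)])
E
```

```text
at [508.9  64.4  44. ] 3.5833 [-0.2 -1.2  0.1]
[0, 0.04, -0.12, 0.07, -0.0, 0.01, -0.49]
[0, 0.02, -0.26, 0.07, -0.0, 0.01, -0.31]
[0, 0.01, -0.41, 0.07, -0.0, 0.01, -0.14]
[0, -0.0, -0.55, 0.07, -0.0, 0.01, 0.03]
[0, -0.01, -0.7, 0.07, -0.0, 0.01, 0.2]
[0, -0.02, -0.84, 0.07, -0.0, 0.01, 0.37]
[0, -0.02, -0.98, 0.07, -0.0, 0.01, 0.55]
[0, -0.02, -1.13, 0.07, -0.0, 0.01, 0.72]
```

Call:
move_arm --increments '[[[0,0.02,-0.12,0.05,0,0,0],[0,0.02,-0.26,0.05,0,0,0],[0,0.01,-0.41,0.05,0,0,0],[0,0,-0.55,0.05,0,0,0.03],[0,-0.01,-0.7,0.05,0,0,0.2],[0,-0.02,-0.84,0.05,0,0,0.37],[0,-0.02,-0.98,0.05,0,0,0.55],[0,-0.02,-1.13,0.05,0,0,0.72]]]'

```text
clock: 4.25
eef_pos: [514.3, 97.9, 42.5]
orientation: [[0.971, -0.239, 0.0], [-0.239, -0.971, 0.0], [-0.0, -0.0, -1.0]]
contact_force: [-0.0, -2.3, -0.8]
finger_gap: 0.004
finger_force: 1.0
```

```bash
python3 - <<'E'
from plan import *
track(snap('side','s4.png'))
rows([pose(-.30-.018*i,-17,42) for i in range(1,9)])
E
```

```text
knob [350.  186.1] 20 r 228.6 th -0.3041
at [514.4  98.6  42.6] 4.3 [ 0.3 -0.8  0.5]
[0, -0.02, -0.11, 0.02, -0.01, -0.0, 0.17]
[0, -0.02, -0.26, 0.02, -0.01, -0.0, 0.34]
[0, -0.03, -0.4, 0.02, -0.01, -0.0, 0.52]
[0, -0.03, -0.55, 0.02, -0.01, -0.0, 0.69]
[0, -0.03, -0.69, 0.02, -0.01, -0.0, 0.86]
[0, -0.02, -0.84, 0.02, -0.01, -0.0, 1.03]
[0, -0.02, -0.98, 0.02, -0.01, 0.0, 1.2]
[0, -0.01, -1.12, 0.02, -0.01, 0.0, 1.37]
```

Call:
move_arm --increments '[[[0,-0.02,-0.11,0.02,0,0,0.17],[0,-0.02,-0.26,0.02,0,0,0.34],[0,-0.03,-0.4,0.02,0,0,0.52],[0,-0.03,-0.55,0.02,0,0,0.69],[0,-0.03,-0.69,0.02,0,0,0.86],[0,-0.02,-0.84,0.02,0,0,1.03],[0,-0.02,-0.98,0.02,0,0,1.2],[0,-0.01,-1.12,0.02,0,0,1.37]]]'

```text
clock: 4.97
eef_pos: [522.1, 130.5, 42.2]
orientation: [[0.927, -0.376, 0.0], [-0.376, -0.927, 0.0], [0.0, -0.0, -1.0]]
contact_force: [-1.2, -1.9, 1.1]
finger_gap: 0.002
finger_force: 1.0
```

```bash
python3 - <<'E'
from plan import *
im=snap('side','s5.png');track(im)
t=snap('top','t5.png')
a=cv2.resize(im[140:220,320:420,::-1],(800,640))[:300*2];b=cv2.resize(t[170:230,230:310,::-1],None,fx=5,fy=5)
cv2.imwrite('pics/s5c.png',np.hstack([cv2.resize(im[155:205,340:390,::-1],(400,400),interpolation=cv2.INTER_CUBIC),cv2.resize(t[175:225,235:285,::-1],(400,400),interpolation=cv2.INTER_CUBIC)]))
rows([pose(-.448-.008*i,-17,42) for i in range(1,9)])
E
```

```text
knob [359.7 185.6] 20 r 227.7 th -0.4427
at [522.2 131.   42.2] 5.0667 [0.1 0.1 0.3]
[0, -0.01, -0.11, 0.01, -0.01, -0.0, 0.14]
[0, -0.01, -0.18, 0.01, -0.01, -0.0, 0.21]
[0, -0.01, -0.24, 0.01, -0.01, -0.0, 0.29]
[0, -0.02, -0.3, 0.01, -0.01, -0.0, 0.37]
[0, -0.02, -0.37, 0.01, -0.01, -0.0, 0.44]
[0, -0.02, -0.43, 0.01, -0.01, -0.0, 0.52]
[0, -0.02, -0.5, 0.01, -0.01, -0.0, 0.59]
[0, -0.02, -0.56, 0.01, -0.01, -0.0, 0.67]
```

View pics/s5c.png

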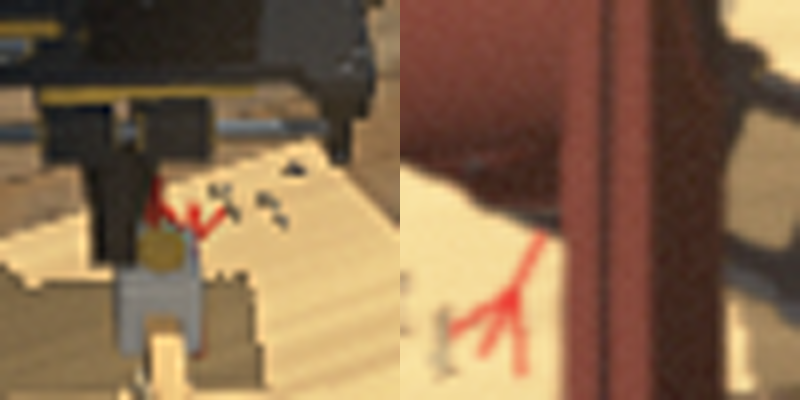

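The side half shows the pencil top at crop (157,190), just short of the left line, whose V apex is at (200,230). The top view is still hidden by the arm. Next I check the pencil angle numerically.

```bash
python3 - <<'E'
from plan import *
from scipy.ndimage import center_of_mass
for f,(u0,u1,v0,v1),z in(('side0',(322,332,178,190),64),('s5',(356,362,174,184),64)):
    im=cv2.imread(f'pics/{f}.png').astype(int)
    m=(im[...,2]-im[...,1]>60);k=np.zeros_like(m);k[v0:v1,u0:u1]=1;m&=k
    v,u=np.nonzero(m);print(f,len(u),u.min(),u.max(),v.min(),v.max())
    d=ray('side',[u.mean(),v.min()+.5],66)[0,:2]-PIN;print(np.hypot(*d),np.arctan2(-d[1],-d[0])-YAW)
E
```

```text
side0 11 326 327 182 187
266.9901094689744 -0.03316423488315058
s5 10 358 361 178 182
262.1138824935668 -0.4511261651695504
```

Call:
move_arm --increments '[[[0,-0.01,-0.1,0.01,0,0,0.13],[0,-0.01,-0.18,0.01,0,0,0.21],[0,-0.01,-0.25,0.01,0,0,0.29],[0,-0.02,-0.32,0.01,0,0,0.37],[0,-0.02,-0.39,0.01,0,0,0.44],[0,-0.02,-0.46,0.01,0,0,0.52],[0,-0.02,-0.51,0.01,0,0,0.6],[0,-0.02,-0.54,0.01,0,0,0.66]]]'

```text
clock: 5.73
eef_pos: [527.5, 145.8, 41.8]
orientation: [[0.899, -0.439, -0.0], [-0.439, -0.899, 0.001], [-0.0, -0.0, -1.0]]
contact_force: [-1.6, -2.4, 1.7]
finger_gap: 0.005
finger_force: 1.0
```

```bash
cat >> plan.py <<'E'
def pencil(im,guess):
    p=guess+YAW;q=PIN-270*np.array([np.cos(p),np.sin(p)])
    a,b=proj('side',[[*q,66],[*q,52]]);im=im.astype(int)
    m=(im[...,0]-im[...,1]>60);k=np.zeros_like(m);k[int(a[1])-2:int(b[1])+1,int(a[0])-5:int(a[0])+6]=1
    v,u=np.nonzero(m&k);print('win',a.round(),'n',len(u),u.min(),u.max(),v.min(),v.max())
    d=ray('side',[u.mean(),v.min()+.5],66)[0,:2]-PIN;print('pencil',np.hypot(*d),np.arctan2(-d[1],-d[0])-YAW)
E
python3 - <<'E'
from plan import *
im=snap('side','s6.png');track(im);pencil(im,-.51)
rows([pose(-.512,-17,42),pose(-.512,-45,42),pose(-.512,-60,42),pose(-.512,-60,120),pose(-.512,65,120)])
E
```

```text
knob [364.7 185.6] 20 r 227.7 th -0.5135
win [364. 177.] n 7 364 365 177 180
pencil 267.50449818192357 -0.5148672624590213
at [527.5 145.8  41.8] 5.7833 [-1.2 -0.7  0.5]
[0, -0.0, -0.03, -0.01, -0.01, 0.0, 0.0]
[0, -0.0, 0.9, -0.01, -0.01, 0.0, 0.0]
[0, -0.0, 1.4, -0.01, -0.01, 0.0, 0.0]
[0, -0.0, 1.4, -2.61, -0.01, 0.0, 0.0]
[0, -0.0, -2.77, -2.61, -0.01, 0.0, 0.0]
```

Knob and pencil both read about −0.515 against the line at −0.518, so the point is on the left line. Now I back off and go over to the other side.

Call:
move_arm --increments '[[[0,0,0.3,0,0,0,0],[0,0,0.8,0,0,0,0],[0,0,1.4,0,0,0,0],[0,0,1.5,-0.8,0,0,0],[0,0,1.5,-1.7,0,0,0],[0,0,1.5,-2.5,0,0,0],[0,0,1.5,-3.2,0,0,0],[0,0,0.5,-3.3,0,0,0]]]'

```text
clock: 6.45
eef_pos: [522.6, 129.1, 145.3]
orientation: [[0.898, -0.441, 0.006], [-0.441, -0.898, -0.001], [0.006, -0.002, -1.0]]
contact_force: [1.1, -0.4, 0.5]
finger_gap: 0.006
finger_force: 0.0
```

Call:
move_arm --increments '[[[0,0,-0.8,0,0,0,0],[0,0,-1.7,0,0,0,0],[0,0,-2.6,0,0,0,0],[0,0,-3.5,0,0,0,0],[0,0,-4.4,0,0,0,0],[0,0,-5.2,0,0,0,0],[0,0,-5.2,0,0,0,0],[0,0,-5.2,0,0,0,0]]]'

```text
clock: 7.12
eef_pos: [589.1, 272.7, 140.4]
orientation: [[0.9, -0.437, -0.0], [-0.437, -0.9, 0.0], [-0.001, -0.0, -1.0]]
contact_force: [-0.1, -0.9, -0.2]
finger_gap: 0.005
finger_force: 0.0
```

```bash
python3 - <<'E'
from plan import *
im=snap('side','s7.png');t=snap('top','t7.png');track(im);pencil(im,-.516)
cv2.imwrite('pics/s7c.png',np.hstack([cv2.resize(im[155:205,340:390,::-1],(400,400),interpolation=cv2.INTER_CUBIC),cv2.resize(t[170:230,225:285,::-1],(400,400),interpolation=cv2.INTER_CUBIC)]))
rows([pose(-.518,60,120),pose(-.518,60,42)])
E
```

```text
knob [364.9 185.6] 19 r 228.1 th -0.5163
win [365. 177.] n 5 360 365 177 180
pencil 267.43720942385687 -0.507862131568071
at [588.8 271.4 140.4] 7.2167 [ 0.3 -1.4 -0.4]
[0, 0.01, 2.01, 0.68, 0.0, 0.01, 0.07]
[0, 0.01, 2.01, 3.28, 0.0, 0.01, 0.07]
```

View pics/s7c.png

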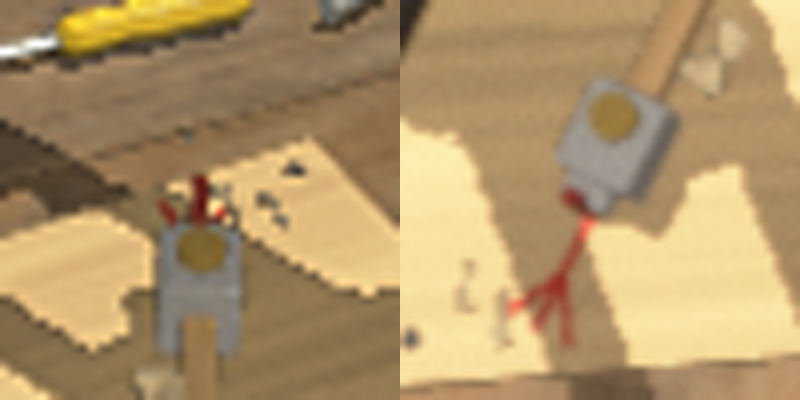

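The side half has the pencil at (200,195), centred on the V of the line. The top half has the pencil top at (573,198), the knob at (613,117), and the line starting at (590,222) under the head.

```bash
python3 - <<'E'
from plan import *
for nm,p,z in(('pencil',(173,198),68),('knob',(213,117),66),('line1',(190,222),12),('apex',(160,276),12)):
    d=ray('top',np.array(p)/6.667+[224.6,169.6],z)[0,:2]-PIN;print(nm,np.hypot(*d),np.arctan2(-d[1],-d[0])-YAW)
im=cv2.imread('pics/s7.png').astype(int)
v,u=np.nonzero(im[...,2]-im[...,1]>45);k=(abs(u-364.5)<6)&(v>172)&(v<187)
print(sorted(zip(v[k],u[k])))
print([ (proj('side',[[*(PIN-270*np.array([np.cos(t+YAW),np.sin(t+YAW)])),68]])).round(1).tolist() for t in(-.50,-.51,-.518,-.53)])
E
```

```text
pencil 269.2771895742439 -0.5062745299719879
knob 233.90433471499927 -0.5077793136876843
line1 274.18617412583654 -0.5155432171242572
apex 299.4475974145439 -0.5193710014270012
[(np.int64(177), np.int64(364)), (np.int64(177), np.int64(365)), (np.int64(178), np.int64(364)), (np.int64(178), np.int64(365)), (np.int64(179), np.int64(364)), (np.int64(179), np.int64(365)), (np.int64(180), np.int64(360)), (np.int64(180), np.int64(364)), (np.int64(180), np.int64(365)), (np.int64(180), np.int64(367)), (np.int64(181), np.int64(360)), (np.int64(181), np.int64(361)), (np.int64(181), np.int64(364)), (np.int64(181), np.int64(365)), (np.int64(181), np.int64(367)), (np.int64(182), np.int64(361)), (np.int64(182), np.int64(364)), (np.int64(182), np.int64(365)), (np.int64(182), np.int64(366)), (np.int64(182), np.int64(367))]
[[[363.4, 176.5]], [[364.2, 176.5]], [[364.8, 176.6]], [[365.8, 176.6]]]
```

Averaging both views, the pencil is about 1.5–2 mm short of the line's centre, at the line's edge. I'll go back for a tiny nudge.

Call:
move_arm --increments '[[[0,0,0.9,0,0,0,0],[0,0,1.9,0,0,0,0],[0,0,2.9,0,0,0,0],[0,0,3.9,0,0,0,0],[0,0,4.9,0,0,0,0],[0,0,5.7,0,0,0,0],[0,0,6.0,0,0,0,0],[0,0,6.0,0,0,0,0]]]'

```text
clock: 7.88
eef_pos: [509.4, 108.1, 140.9]
orientation: [[0.897, -0.441, 0.0], [-0.441, -0.897, 0.0], [0.0, -0.0, -1.0]]
contact_force: [0.2, 0.7, 0.3]
finger_gap: 0.0
finger_force: 0.0
```

```bash
python3 - <<'E'
from plan import *
rows([pose(-.513,-47,140),pose(-.513,-47,42),pose(-.513,-25,42)])
E
```

```text
at [509.4 108.1 140.9] 7.8833 [0.2 0.7 0.3]
[0, -0.02, -0.44, 0.03, -0.0, -0.0, -0.01]
[0, -0.02, -0.44, 3.3, -0.0, -0.0, -0.01]
[0, -0.02, -1.17, 3.3, -0.0, -0.0, -0.01]
```

Call:
move_arm --increments '[[[0,0,-0.1,1.0,0,0,0],[0,0,-0.1,2.0,0,0,0],[0,0,-0.1,2.8,0,0,0],[0,0,-0.1,3.3,0,0,0],[0,0,-0.4,3.3,0,0,0],[0,0,-0.8,3.3,0,0,0],[0,0,-1.1,3.3,0,0,0],[0,0,-1.15,3.3,0,0,0]]]'

```text
clock: 8.55
eef_pos: [528.3, 143.8, 43.9]
orientation: [[0.9, -0.437, 0.004], [-0.437, -0.9, 0.002], [0.003, -0.003, -1.0]]
contact_force: [-0.5, -0.9, 0.9]
finger_gap: 0.003
finger_force: 0.0
```

```bash
python3 - <<'E'
from plan import *
rows([pose(-.5135,-20,42),pose(-.5135,-17,42)])
E
```

```text
at [528.3 143.8  43.9] 8.55 [-0.5 -0.9  0.9]
[0, -0.06, 0.01, 0.06, -0.03, -0.03, 0.04]
[0, -0.06, -0.09, 0.06, -0.03, -0.03, 0.04]
```

Call:
move_arm --increments '[[[0,0,0,0,0,0,0],[0,0,0,0,0,0,0],[0,0,0,0,0,0,0]]]'

```text
clock: 8.8
eef_pos: [525.8, 141.6, 42.4]
orientation: [[0.899, -0.438, 0.001], [-0.438, -0.899, 0.001], [0.001, -0.001, -1.0]]
contact_force: [0.5, -0.4, 0.2]
finger_gap: 0.004
finger_force: 0.0
```

```bash
python3 - <<'E'
from plan import *
track(snap('side'))
rows([pose(-.5135,-20,42),pose(-.5135,-17,42)])
E
```

```text
knob [365.  185.7] 18 r 227.7 th -0.5177
at [525.7 141.4  42.3] 8.85 [-0.8 -0.3 -0.6]
[0, -0.01, -0.11, 0.01, -0.01, -0.0, 0.02]
[0, -0.01, -0.21, 0.01, -0.01, -0.0, 0.02]
```

Call:
move_arm --increments '[[[0,0,-0.05,0,0,0,0],[0,0,-0.1,0,0,0,0],[0,0,-0.13,0,0,0,0],[0,0,-0.16,0,0,0,0],[0,0,-0.19,0,0,0,0],[0,0,-0.21,0,0,0,0],[0,0,-0.21,0,0,0,0],[0,0,-0.21,0,0,0,0]]]'

```text
clock: 9.52
eef_pos: [528.2, 147.0, 41.8]
orientation: [[0.899, -0.438, -0.0], [-0.438, -0.899, 0.0], [-0.0, -0.0, -1.0]]
contact_force: [-1.0, -1.9, 0.4]
finger_gap: 0.002
finger_force: 0.9
```

```bash
python3 - <<'E'
from plan import *
im=snap('side','s8.png');track(im);pencil(im,-.52)
rows([pose(-.5135,-17,42)])
E
```

```text
knob [365.1 185.5] 19 r 228.4 th -0.5192
win [365. 177.] n 6 364 366 177 180
pencil 267.5635991462778 -0.5201187604092758
at [528.2 147.   41.8] 9.5667 [-1.8 -1.6  0.4]
[0, -0.01, -0.0, -0.01, -0.0, 0.0, 0.02]
```

The pencil now reads −0.519, on the left line. Next I go round to the left side of the head.

Call:
move_arm --increments '[[[0,0,0.3,0,0,0,0],[0,0,0.8,0,0,0,0],[0,0,1.3,0,0,0,0],[0,0,1.4,-1.0,0,0,0],[0,0,1.4,-2.0,0,0,0],[0,0,1.4,-3.0,0,0,0],[0,0,0.6,-3.1,0,0,0],[0,0,-0.4,-3.1,0,0,0]]]'

```text
clock: 10.23
eef_pos: [535.5, 156.6, 138.4]
orientation: [[0.898, -0.441, 0.006], [-0.441, -0.898, 0.001], [0.005, -0.004, -1.0]]
contact_force: [-0.0, 1.0, -0.7]
finger_gap: 0.004
finger_force: 0.0
```

```bash
python3 - <<'E'
from plan import *
rows([pose(-.518,60,135),pose(-.518,60,42)])
E
```

```text
at [535.5 156.6 138.4] 10.2333 [-0.   1.  -0.7]
[0, -0.08, -2.21, 0.12, -0.03, -0.05, 0.04]
[0, -0.09, -2.2, 3.22, -0.03, -0.05, 0.04]
```

Call:
move_arm --increments '[[[0,-0.03,-0.8,0,0,0,0],[0,-0.06,-1.6,0,0,0,0],[0,-0.09,-2.2,0.1,0,0,0],[0,-0.09,-2.2,1.0,0,0,0],[0,-0.09,-2.2,1.9,0,0,0],[0,-0.09,-2.2,2.7,0,0,0],[0,-0.09,-2.2,3.2,0,0,0],[0,-0.09,-2.2,3.2,0,0,0]]]'

```text
clock: 10.9
eef_pos: [556.3, 216.8, 34.3]
orientation: [[0.899, -0.438, -0.008], [-0.438, -0.899, -0.001], [-0.006, 0.004, -1.0]]
contact_force: [-0.7, 0.4, -0.3]
finger_gap: 0.007
finger_force: 0.0
```

```bash
python3 - <<'E'
from plan import *
track(snap('side'))
rows([pose(-.518,30,42),pose(-.518,22,42),pose(-.518,18,42)])
E
```

```text
knob [365.5 185.5] 15 r 228.5 th -0.5253
at [557.9 217.3  36.6] 10.95 [ 0.1  0.3 -0.3]
[0, 0.14, 0.94, -0.18, 0.02, 0.04, 0.06]
[0, 0.14, 1.2, -0.18, 0.02, 0.04, 0.06]
[0, 0.14, 1.34, -0.18, 0.02, 0.04, 0.06]
```

Call:
move_arm --increments '[[[0,0.03,0.2,-0.02,0,0,0],[0,0.06,0.5,-0.02,0,0,0],[0,0.08,0.75,-0.02,0,0,0],[0,0.08,0.9,-0.02,0,0,0],[0,0.08,1.0,-0.02,0,0,0],[0,0.08,1.05,-0.02,0,0,0],[0,0.08,1.05,-0.02,0,0,0]]]'

```text
clock: 11.53
eef_pos: [548.4, 188.7, 39.8]
orientation: [[0.899, -0.439, 0.001], [-0.439, -0.899, 0.001], [0.0, -0.001, -1.0]]
contact_force: [-0.2, 0.6, -0.7]
finger_gap: 0.009
finger_force: 0.0
```

```bash
python3 - <<'E'
from plan import *
track(snap('side'))
rows([pose(-.518+d,o,42) for d,o in((0,21),(0,19),(.004,18),(.014,18),(.028,18),(.042,18),(.056,18),(.07,18))])
E
```

```text
knob [365.4 185.6] 16 r 228.3 th -0.523
at [548.5 189.   39.7] 11.5833 [-0.3  0.6 -0.2]
[0, 0.01, 0.25, -0.08, -0.01, -0.0, 0.06]
[0, 0.01, 0.32, -0.08, -0.01, -0.0, 0.06]
[0, 0.0, 0.38, -0.08, -0.01, -0.0, 0.03]
[0, -0.0, 0.46, -0.08, -0.01, -0.0, -0.07]
[0, -0.01, 0.57, -0.08, -0.01, -0.0, -0.2]
[0, -0.01, 0.69, -0.08, -0.01, -0.0, -0.34]
[0, -0.02, 0.8, -0.08, -0.01, -0.0, -0.47]
[0, -0.02, 0.91, -0.08, -0.01, -0.0, -0.6]
```

Call:
move_arm --increments '[[[0,0.01,0.12,-0.04,0,0,0.02],[0,0.01,0.24,-0.08,0,0,0.04],[0,0.0,0.35,-0.08,0,0,0.02],[0,0.0,0.46,-0.08,0,0,-0.07],[0,-0.01,0.57,-0.08,0,0,-0.2],[0,-0.01,0.69,-0.08,0,0,-0.34],[0,-0.02,0.8,-0.08,0,0,-0.47],[0,-0.02,0.91,-0.08,0,0,-0.6]]]'

```text
clock: 12.25
eef_pos: [535.9, 164.6, 42.0]
orientation: [[0.925, -0.379, 0.001], [-0.379, -0.925, 0.001], [0.0, -0.001, -1.0]]
contact_force: [0.5, 1.9, 0.9]
finger_gap: 0.01
finger_force: 1.0
```

```bash
python3 - <<'E'
from plan import *
rows([pose(-.448+.014*d,18,42) for d in range(0,9)])
E
```

```text
at [535.9 164.6  42. ] 12.25 [0.5 1.9 0.9]
[0, -0.0, -0.0, -0.0, -0.01, -0.0, 0.01]
[0, -0.01, 0.11, -0.0, -0.01, -0.0, -0.12]
[0, -0.02, 0.22, -0.0, -0.01, -0.0, -0.25]
[0, -0.02, 0.33, -0.0, -0.01, -0.0, -0.39]
[0, -0.02, 0.44, -0.0, -0.01, -0.0, -0.52]
[0, -0.02, 0.56, -0.0, -0.01, -0.0, -0.66]
[0, -0.02, 0.67, -0.0, -0.01, -0.0, -0.79]
[0, -0.02, 0.78, -0.0, -0.01, -0.0, -0.92]
[0, -0.02, 0.89, -0.0, -0.01, -0.0, -1.06]
```

Call:
move_arm --increments '[[[0,-0.01,0.11,0,0,0,-0.12],[0,-0.02,0.22,0,0,0,-0.25],[0,-0.02,0.33,0,0,0,-0.39],[0,-0.02,0.44,0,0,0,-0.52],[0,-0.02,0.56,0,0,0,-0.66],[0,-0.02,0.67,0,0,0,-0.79],[0,-0.02,0.78,0,0,0,-0.92],[0,-0.02,0.89,0,0,0,-1.06]]]'

```text
clock: 12.92
eef_pos: [525.1, 140.0, 41.8]
orientation: [[0.962, -0.275, 0.0], [-0.275, -0.962, 0.001], [0.0, -0.001, -1.0]]
contact_force: [1.6, 0.6, 1.0]
finger_gap: 0.004
finger_force: 1.0
```

Call:
move_arm --increments '[[[0,-0.01,0.11,0,0,0,-0.13],[0,-0.02,0.22,0,0,0,-0.26],[0,-0.02,0.33,0,0,0,-0.4],[0,-0.02,0.44,0,0,0,-0.53],[0,-0.02,0.56,0,0,0,-0.67],[0,-0.02,0.67,0,0,0,-0.8],[0,-0.02,0.78,0,0,0,-0.93],[0,-0.02,0.89,0,0,0,-1.07]]]'

```text
clock: 13.58
eef_pos: [517.1, 114.5, 41.7]
orientation: [[0.986, -0.165, -0.0], [-0.165, -0.986, 0.001], [-0.0, -0.0, -1.0]]
contact_force: [1.0, 2.3, 0.5]
finger_gap: 0.007
finger_force: 1.0
```

```bash
python3 - <<'E'
from plan import *
rows([pose(-.224+.014*d,18,42) for d in range(0,9,4)])
track(snap('side'))
E
```

```text
at [517.1 114.5  41.7] 13.5833 [1.  2.3 0.5]
[0, 0.01, 0.01, -0.01, -0.0, 0.0, 0.0]
[0, -0.01, 0.46, -0.01, -0.0, 0.0, -0.53]
[0, -0.01, 0.91, -0.01, -0.0, 0.0, -1.07]
knob [344. 187.] 21 r 228.3 th -0.2174
```

Call:
move_arm --increments '[[[0,0.0,0.11,0,0,0,-0.13],[0,-0.01,0.22,0,0,0,-0.26],[0,-0.01,0.34,0,0,0,-0.4],[0,-0.01,0.45,0,0,0,-0.53],[0,-0.01,0.56,0,0,0,-0.67],[0,-0.01,0.67,0,0,0,-0.8],[0,-0.01,0.79,0,0,0,-0.93],[0,-0.01,0.9,0,0,0,-1.07]]]'

```text
clock: 14.3
eef_pos: [512.1, 87.9, 41.6]
orientation: [[0.999, -0.054, -0.001], [-0.054, -0.999, 0.0], [-0.001, -0.0, -1.0]]
contact_force: [-2.1, 2.0, 1.0]
finger_gap: 0.003
finger_force: 1.0
```

Call:
move_arm --increments '[[[0,-0.01,0.11,0,0,0,-0.13],[0,-0.02,0.22,0,0,0,-0.26],[0,-0.02,0.34,0,0,0,-0.4],[0,-0.02,0.45,0,0,0,-0.53],[0,-0.02,0.56,0,0,0,-0.67],[0,-0.02,0.67,0,0,0,-0.8],[0,-0.02,0.79,0,0,0,-0.93],[0,-0.02,0.9,0,0,0,-1.07]]]'

```text
clock: 14.97
eef_pos: [510.1, 61.0, 41.6]
orientation: [[0.998, 0.058, -0.0], [0.058, -0.998, 0.0], [-0.0, -0.0, -1.0]]
contact_force: [-0.2, 2.2, -0.5]
finger_gap: -0.0
finger_force: 1.0
```

```bash
python3 - <<'E'
from plan import *
rows([pose(.014*d,18,42) for d in range(0,9,4)])
track(snap('side'))
E
```

```text
at [510.1  61.   41.6] 14.9667 [-0.2  2.2 -0.5]
[0, 0.01, 0.0, -0.01, -0.0, 0.0, 0.0]
[0, -0.01, 0.45, -0.01, -0.0, 0.0, -0.53]
[0, -0.01, 0.9, -0.01, -0.0, 0.0, -1.07]
knob [329.1 190.9] 22 r 227.6 th 0.0107
```

Call:
move_arm --increments '[[[0,0.0,0.11,0,0,0,-0.13],[0,-0.01,0.22,0,0,0,-0.26],[0,-0.01,0.34,0,0,0,-0.4],[0,-0.01,0.45,0,0,0,-0.53],[0,-0.01,0.56,0,0,0,-0.67],[0,-0.01,0.67,0,0,0,-0.8],[0,-0.01,0.79,0,0,0,-0.93],[0,-0.01,0.9,0,0,0,-1.07]]]'

```text
clock: 15.68
eef_pos: [511.6, 33.9, 41.7]
orientation: [[0.986, 0.169, 0.0], [0.169, -0.986, 0.0], [0.0, -0.0, -1.0]]
contact_force: [-1.1, 2.0, -1.4]
finger_gap: 0.001
finger_force: 1.0
```

Call:
move_arm --increments '[[[0,-0.01,0.11,0,0,0,-0.13],[0,-0.02,0.22,0,0,0,-0.26],[0,-0.02,0.34,0,0,0,-0.4],[0,-0.02,0.45,0,0,0,-0.53],[0,-0.02,0.56,0,0,0,-0.67],[0,-0.02,0.67,0,0,0,-0.8],[0,-0.02,0.79,0,0,0,-0.93],[0,-0.02,0.9,0,0,0,-1.07]]]'

```text
clock: 16.35
eef_pos: [515.5, 7.2, 41.7]
orientation: [[0.96, 0.278, -0.0], [0.278, -0.96, 0.0], [0.0, -0.0, -1.0]]
contact_force: [-0.9, 1.6, 0.7]
finger_gap: 0.001
finger_force: 1.0
```

Call:
move_arm --increments '[[[0,-0.01,0.11,0,0,0,-0.13],[0,-0.02,0.22,0,0,0,-0.26],[0,-0.02,0.34,0,0,0,-0.4],[0,-0.02,0.45,0,0,0,-0.53],[0,-0.02,0.56,0,0,0,-0.67],[0,-0.02,0.67,0,0,0,-0.8],[0,-0.02,0.79,0,0,0,-0.93],[0,-0.02,0.9,0,0,0,-1.07]]]'

```text
clock: 17.02
eef_pos: [522.5, -18.8, 41.7]
orientation: [[0.923, 0.384, 0.0], [0.384, -0.923, 0.0], [0.0, -0.0, -1.0]]
contact_force: [-1.8, 1.2, -0.9]
finger_gap: 0.006
finger_force: 1.0
```

```bash
python3 - <<'E'
from plan import *
rows([pose(.336+.014*d,18,42) for d in range(0,9,2)])
track(snap('side'))
E
```

```text
at [522.5 -18.8  41.7] 17.0167 [-1.8  1.2 -0.9]
[0, 0.0, -0.0, -0.01, -0.0, -0.0, 0.01]
[0, -0.01, 0.22, -0.01, -0.0, -0.0, -0.26]
[0, -0.02, 0.44, -0.01, -0.0, -0.0, -0.53]
[0, -0.02, 0.67, -0.01, -0.0, -0.0, -0.8]
[0, -0.02, 0.89, -0.01, -0.0, -0.0, -1.06]
knob [309.1 200.1] 22 r 230.4 th 0.3482
```

Call:
move_arm --increments '[[[0,-0.01,0.11,0,0,0,-0.13],[0,-0.01,0.22,0,0,0,-0.26],[0,-0.02,0.33,0,0,0,-0.4],[0,-0.02,0.44,0,0,0,-0.53],[0,-0.02,0.56,0,0,0,-0.67],[0,-0.02,0.67,0,0,0,-0.8],[0,-0.02,0.78,0,0,0,-0.93],[0,-0.02,0.89,0,0,0,-1.06]]]'

```text
clock: 17.73
eef_pos: [532.3, -43.7, 41.8]
orientation: [[0.875, 0.484, 0.0], [0.484, -0.875, 0.0], [0.0, -0.0, -1.0]]
contact_force: [-2.0, 1.3, 0.1]
finger_gap: 0.007
finger_force: 1.0
```

```bash
python3 - <<'E'
from plan import *
rows([pose(.448+.014*d,18,42) for d in range(0,9,2)])
im=snap('side','s9.png');track(im);pencil(im,.455)
E
```

```text
at [532.3 -43.7  41.8] 17.7333 [-2.   1.3  0.1]
[0, -0.0, 0.0, -0.01, -0.0, -0.0, -0.0]
[0, -0.01, 0.23, -0.01, -0.0, -0.0, -0.27]
[0, -0.02, 0.45, -0.01, -0.0, -0.0, -0.54]
[0, -0.02, 0.67, -0.01, -0.0, -0.0, -0.81]
[0, -0.02, 0.9, -0.01, -0.0, -0.0, -1.07]
knob [304.  204.3] 24 r 229.7 th 0.4574Traceback (most recent call last):
  File "<stdin>", line 3, in <module>
  File "plan.py", line 26, in pencil
    v,u=np.nonzero(m&k);print('win',a.round(),'n',len(u),u.min(),u.max(),v.min(),v.max())
                                                         ~~~~~^^
    return umr_minimum(a, axis, None, out, keepdims, initial, where)
ValueError: zero-size array to reduction operation minimum which has no identity
```

Call:
move_arm --increments '[[[0,-0.01,0.11,0,0,0,-0.13],[0,-0.01,0.23,0,0,0,-0.27],[0,-0.02,0.34,0,0,0,-0.4],[0,-0.02,0.45,0,0,0,-0.54],[0,-0.02,0.56,0,0,0,-0.67],[0,-0.02,0.67,0,0,0,-0.81],[0,-0.02,0.77,0,0,0,-0.93],[0,-0.02,0.86,0,0,0,-1.03]]]'

```text
clock: 18.45
eef_pos: [544.2, -66.6, 41.8]
orientation: [[0.818, 0.575, 0.0], [0.575, -0.818, 0.0], [0.0, -0.0, -1.0]]
contact_force: [-1.9, 1.7, 1.5]
finger_gap: 0.005
finger_force: 1.0
```

```bash
python3 - <<'E'
from plan import *
rows([pose(d,18,42) for d in (.556,.566,.576,.58)])
im=snap('side','s10.png');snap('top','t10.png');track(im);pencil(im,.56)
E
```

```text
at [544.2 -66.6  41.8] 18.45 [-1.9  1.7  1.5]
[0, 0.0, 0.01, -0.01, -0.0, -0.0, -0.01]
[0, -0.0, 0.09, -0.01, -0.0, -0.0, -0.1]
[0, -0.01, 0.17, -0.01, -0.0, -0.0, -0.2]
[0, -0.01, 0.2, -0.01, -0.0, -0.0, -0.24]
knob [299.  208.8] 23 r 230.3 th 0.5686Traceback (most recent call last):
  File "<stdin>", line 3, in <module>
  File "plan.py", line 26, in pencil
    v,u=np.nonzero(m&k);print('win',a.round(),'n',len(u),u.min(),u.max(),v.min(),v.max())
                                                         ~~~~~^^
    return umr_minimum(a, axis, None, out, keepdims, initial, where)
ValueError: zero-size array to reduction operation minimum which has no identity
```

Call:
move_arm --increments '[[[0,0,0.05,0,0,0,-0.05],[0,0,0.09,0,0,0,-0.1],[0,0,0.12,0,0,0,-0.14],[0,0,0.14,0,0,0,-0.16],[0,0,0.14,0,0,0,-0.16]]]'

```text
clock: 18.97
eef_pos: [546.4, -69.7, 41.7]
orientation: [[0.809, 0.588, -0.0], [0.588, -0.809, 0.0], [0.0, -0.0, -1.0]]
contact_force: [-0.9, 0.4, -0.3]
finger_gap: 0.003
finger_force: 0.7
```

```bash
python3 - <<'E'
from plan import *
rows([pose(d,18,42) for d in (.556,.57,.576,.58)])
im=snap('side','s11.png');track(im)
E
```

```text
at [546.4 -69.7  41.7] 18.9667 [-0.9  0.4 -0.3]
[0, 0.01, -0.12, -0.01, -0.0, -0.0, 0.14]
[0, -0.0, -0.01, -0.01, -0.0, -0.0, 0.01]
[0, -0.01, 0.04, -0.01, -0.0, -0.0, -0.05]
[0, -0.01, 0.07, -0.01, -0.0, -0.0, -0.09]
knob [298.3 209.5] 24 r 230.5 th 0.5853
```

The trammel reads about 0.577 against the line at 0.582. I'll withdraw to the left and check in clear view.

Call:
move_arm --increments '[[[0,0,-0.3,0,0,0,0],[0,0,-0.8,0,0,0,0],[0,0,-1.5,0,0,0,0],[0,0,-1.6,-1.0,0,0,0],[0,0,-1.6,-2.0,0,0,0],[0,0,-1.6,-3.0,0,0,0],[0,0,-2.4,-3.2,0,0,0],[0,0,-3.4,-3.2,0,0,0]]]'

```text
clock: 19.68
eef_pos: [489.5, 12.1, 141.7]
orientation: [[0.81, 0.586, 0.008], [0.586, -0.81, -0.001], [0.006, 0.006, -1.0]]
contact_force: [-0.3, 0.7, -0.1]
finger_gap: 0.007
finger_force: 0.0
```

Call:
move_arm --increments '[[[0,0,-1.0,0,0,0,0],[0,0,-2.0,0,0,0,0],[0,0,-3.0,0,0,0,0],[0,0,-4.0,0,0,0,0],[0,-0.6,-4.6,0,0,0,0],[0,-1.2,-5.0,0,0,0,0],[0,-1.2,-5.0,0,0,0,0],[0,-1.2,-5.0,0,0,0,0]]]'

```text
clock: 20.35
eef_pos: [368.9, 113.4, 137.9]
orientation: [[0.808, 0.589, 0.002], [0.589, -0.808, 0.001], [0.002, 0.001, -1.0]]
contact_force: [-0.3, 0.9, 0.9]
finger_gap: 0.004
finger_force: 0.0
```

```bash
python3 - <<'E'
from plan import *
im=snap('side','s12.png');t=snap('top','t12.png');track(im)
cv2.imwrite('pics/s12c.png',np.hstack([cv2.resize(im[185:235,260:310,::-1],(400,400),interpolation=cv2.INTER_CUBIC),cv2.resize(t[165:215,320:370,::-1],(400,400),interpolation=cv2.INTER_CUBIC)]))
pencil(im,.578)
E
```

```text
knob [298.4 209.6] 28 r 230.2 th 0.5854
win [288. 204.] n 9 287 289 204 207
pencil 268.2315152791632 0.5743075872524747
```

View pics/s12c.png

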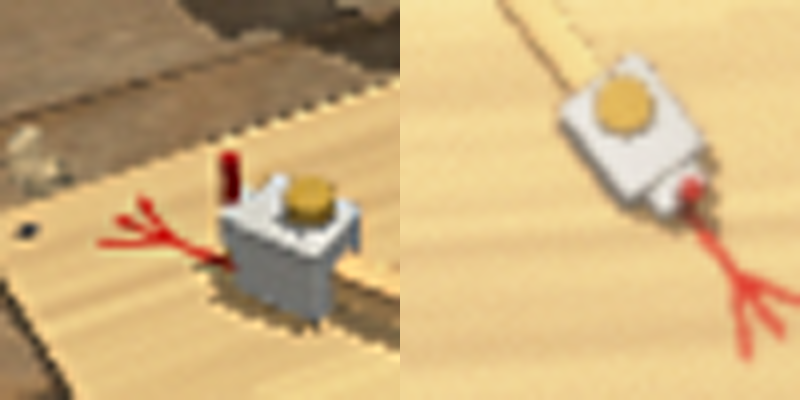

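The top half shows the pencil top at (691,188), the knob at (624,105), and the line leaving under the pencil from (700,222) to its V apex at (743,278). In the side half the pencil (230,175) stands over the line.

```bash
python3 - <<'E'
from plan import *
for nm,p,z in(('pencil',(291,188),68),('knob',(224,105),66),('line1',(303,227),12),('apex',(343,278),12)):
    d=ray('top',np.array(p)/8+[319.56,164.56],z)[0,:2]-PIN;print(nm,np.hypot(*d),np.arctan2(-d[1],-d[0])-YAW)
E
```

```text
pencil 269.0235700215833 0.5699132290609157
knob 233.92384349244386 0.5678084011972173
line1 278.22947014102056 0.5824392891790104
apex 300.46346635271425 0.582205252569072
```

Both views put the pencil about 2.5 mm short of the right line's centre. I'll go back and nudge it 2 mm.

Call:
move_arm --increments '[[[0,0.6,0.5,0,0,0,0],[0,1.2,1.2,0,0,0,0],[0,1.2,2.2,0,0,0,0],[0,1.2,3.2,0,0,0,0],[0,1.2,4.2,0,0,0,0],[0,1.2,5.2,0,0,0,0],[0,1.2,6.0,0,0,0,0],[0,1.2,6.4,0,0,0,0]]]'

```text
clock: 21.12
eef_pos: [513.5, -24.3, 137.6]
orientation: [[0.811, 0.585, 0.001], [0.585, -0.811, -0.0], [0.001, 0.001, -1.0]]
contact_force: [-0.7, -0.6, 0.9]
finger_gap: 0.01
finger_force: 0.0
```

```bash
python3 - <<'E'
from plan import *
rows([pose(.571,60,140),pose(.571,60,42),pose(.571,24,42)])
E
```

```text
at [513.5 -24.3 137.6] 21.1167 [-0.7 -0.6  0.9]
[0, -0.01, 0.47, -0.08, 0.01, -0.01, -0.03]
[0, -0.01, 0.47, 3.19, 0.01, -0.01, -0.03]
[0, -0.01, 1.67, 3.19, 0.01, -0.01, -0.03]
```

Call:
move_arm --increments '[[[0,0,0.3,0.8,0,0,0],[0,0,0.4,1.8,0,0,0],[0,0,0.4,2.7,0,0,0],[0,0,0.4,3.2,0,0,0],[0,0,0.8,3.2,0,0,0],[0,0,1.3,3.2,0,0,0],[0,0,1.6,3.2,0,0,0],[0,0,1.6,3.2,0,0,0]]]'

```text
clock: 21.78
eef_pos: [542.1, -62.1, 43.3]
orientation: [[0.81, 0.587, 0.003], [0.587, -0.81, -0.001], [0.002, 0.003, -1.0]]
contact_force: [-0.2, -0.2, 0.4]
finger_gap: 0.007
finger_force: 0.0
```

Call:
move_arm --increments '[[[0,0,0,0,0,0,0],[0,0,0,0,0,0,0],[0,0,0,0,0,0,0]]]'

```text
clock: 22.03
eef_pos: [539.3, -59.7, 42.1]
orientation: [[0.809, 0.588, 0.0], [0.588, -0.809, 0.001], [0.001, -0.0, -1.0]]
contact_force: [0.5, -0.3, 0.3]
finger_gap: 0.003
finger_force: 0.0
```

```bash
python3 - <<'E'
from plan import *
track(snap('side'))
rows([pose(.5705,18,42),pose(.579,18,42)])
E
```

```text
knob [298.2 209.6] 26 r 230.7 th 0.5868
at [539.2 -59.6  42. ] 22.0833 [-0.9  0.2  0.1]
[0, -0.01, 0.41, -0.0, -0.0, -0.0, 0.01]
[0, -0.01, 0.48, -0.0, -0.0, -0.0, -0.07]
```

Call:
move_arm --increments '[[[0,0,0.1,0,0,0,0],[0,0,0.2,0,0,0,0],[0,0,0.28,0,0,0,0],[0,0,0.35,0,0,0,0],[0,0,0.4,0,0,0,-0.03],[0,0,0.44,0,0,0,-0.05],[0,0,0.48,0,0,0,-0.07],[0,0,0.48,0,0,0,-0.07]]]'

```text
clock: 22.75
eef_pos: [547.7, -71.6, 41.6]
orientation: [[0.805, 0.594, -0.0], [0.594, -0.805, 0.001], [0.0, -0.001, -1.0]]
contact_force: [-1.1, -0.9, 1.1]
finger_gap: 0.007
finger_force: 0.6
```

Call:
move_arm --increments '[[[0,0,-0.3,0,0,0,0],[0,0,-0.8,0,0,0,0],[0,0,-1.5,0,0,0,0],[0,0,-1.6,-1.0,0,0,0],[0,0,-1.6,-2.0,0,0,0],[0,0,-1.6,-3.0,0,0,0],[0,0,-2.4,-3.2,0,0,0],[0,0,-3.4,-3.2,0,0,0]]]'

```text
clock: 23.42
eef_pos: [490.0, 9.7, 141.5]
orientation: [[0.806, 0.592, 0.008], [0.592, -0.806, -0.001], [0.006, 0.005, -1.0]]
contact_force: [-0.4, 0.6, -0.9]
finger_gap: 0.006
finger_force: 0.0
```

Call:
move_arm --increments '[[[0,0,-1.0,0,0,0,0],[0,0,-2.0,0,0,0,0],[0,0,-3.0,0,0,0,0],[0,0,-4.0,0,0,0,0],[0,-0.6,-4.6,0,0,0,0],[0,-1.2,-5.0,0,0,0,0],[0,-1.2,-5.0,0,0,0,0],[0,-1.2,-5.0,0,0,0,0]]]'

```text
clock: 24.08
eef_pos: [368.7, 110.1, 137.8]
orientation: [[0.804, 0.595, 0.002], [0.595, -0.804, 0.0], [0.002, 0.001, -1.0]]
contact_force: [0.4, 0.9, 1.1]
finger_gap: 0.004
finger_force: 0.0
```

```bash
python3 - <<'E'
from plan import *
im=snap('side','s13.png');t=snap('top','t13.png');track(im);pencil(im,.58)
for f in('t12','t13'):
    a=cv2.imread(f'pics/{f}.png').astype(int);h=cv2.cvtColor(a.astype(np.uint8),cv2.COLOR_BGR2HSV)
    m=np.zeros(a.shape[:2]);w=slice(170,186),slice(340,356);m[w]=np.clip(h[w][...,1].astype(float)-125,0,60)*(h[w][...,0]>17)
    m=(a[...,2]-a[...,0]).clip(90)-90.;k=np.zeros_like(m);k[173:184,342:354]=1;m=m*k
    v,u=np.indices(m.shape);c=[(u*m).sum()/m.sum(),(v*m).sum()/m.sum()]
    d=ray('top',c,66)[0,:2]-PIN;print(f,c,np.hypot(*d),np.arctan2(-d[1],-d[0])-YAW)
E
```

```text
knob [297.9 210. ] 25 r 230.3 th 0.5962
win [288. 205.] n 7 287 289 204 207
pencil 269.50986562438385 0.577029627899255
t12 [np.float64(347.44853556485356), np.float64(177.49874476987446)] 233.35483192143735 0.568090968444193
t13 [np.float64(348.1488143908422), np.float64(177.00163532297628)] 233.41329343255256 0.5778064920253513
```

```bash
python3 -c "
from h import *
print(ticket.finish_job())"
```

```text
the job is handed in; nothing more can be done
None
```

I pushed the trammel to the left line, then swept it to the right line; by camera the pencil point stopped within about 1.5 mm of each line's centre and past neither beyond measurement error. Each line needed a second short nudge of 1–2 mm, the hand ended clear, and the job was handed in at 24 s (no verdict was returned).

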